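# Line up the spice canisters by size on the teak board

### The arm

A 6-joint arm with a two-finger parallel gripper is mounted at the origin on the work surface. World frame = base frame: x ahead of the robot, y to its left, z up, the work surface at z = 0. Lengths are in m, angles in rad, forces in N, time in s.
With the tool pointing down it reaches from about 0.35 to 0.975 m from the base axis. Payload 4.9 kg.
Tool frame: the origin (TCP) lies at the very end of the fingers, on their centre line; the grasp point (between the pads) lies ctrl.grip_point_offset behind it (ctrl.grip_point_offset is the distance from the TCP to the grasp point, in m); z points along the fingers, y is the line along which they close (so a half turn about z gives the same grasp; the last joint's range is limited). The gripper opens to 85 mm and grips with 20 to 120 N. Pads are 22 mm wide; open, the fingers measure 114 mm over their backs; the gripper's body (76 mm by 85 mm) begins 54 mm behind the grasp point. The pads swing forward as they close: fully open they stand 13 mm farther back than shut.
Start: joints at [1.029, 0.053, 1.613, -0, 1.476, -0.119], TCP at [0.256, 0.57, 0.231] pointing down, gripper open.
Joint ranges: [-3.01, 3.01], [-1.01, 2.22], [0.06, 2.58], [-1.02, 4.17], [0.09, 2.62], [-3.14, 3.14]. Speed limits (rad/s): [2.57, 2.57, 3.14, 3.14, 3.14, 3.14].

### API

Orientations are given as a rotation vector (axis times angle).
In Python, from station import ctrl gives the robot as it stands. The module is installed in compiled form; this text tells all that it offers.
- The arm moves only by the tool drive_tool, never from a script. Its argument "steps" is a list of rows, each an object with "translation": the shift along the tool's x, y, z normalised to -1 to 1, where 1 is 4 cm, a list of three; "angular": the turn, a rotation vector about the tool's x, y, z normalised to -1 to 1, where 1 is 8 degrees, a list of three; "gripper": the opening, from 0 (shut) to 1 (fully open). In form: [{"translation": [dx, dy, dz], "angular": [wx, wy, wz], "gripper": gripper}, ...]. A call has 1 to 8 rows; each row shifts and turns the commanded pose from where the row before left it, along the tool's axes as they then stand; what a row does not reach is not made up. A row lasts 1/8 s, in which the tool goes at most 62.5 mm and 10.7 degrees, less where a joint would pass 70% of its speed; a pose out of reach is approached as far as the arm can. A call with a number of a shift or a turn outside -1 to 1 is refused whole. A call with a gripper value outside its range is refused whole. The fingers move at their own pace and stop on an object; "force" is the grip in N (left out, the last holds). Time passes only in rows, so rows that do not move let the fingers close. It gives the time, the measured TCP pose, the force, the opening and the grip force at its end, in the units of the state.
- ctrl.get_obs(): the state, without advancing time (a new reading comes with each control period).
- ctrl.get_image(name): name is "scene" or "top" or "wrist"; returns a dict with "color" (420x560x3 uint8, red, green, blue), "depth" (420x560 float32, m along the optical axis (not along the pixel's ray), 0 where there is no reading), "fx", "fy", "cx", "cy" (pixels), "R" (3x3) and "t" (3): a world point X has camera coordinates R X + t. Camera axes: x right, y down, z forward; pixel columns grow to the right and rows downward; lengths in m; the calibration is good to about 2 mm. A picture is of the moment at which its call begins.
- ctrl.finish_job(): hands the job in; it is judged then, once.
The state is a dict: "t": time; "q": joint angles; "dq": joint speeds; "effort": joint torques, N m; "tool_pos": TCP position; "tool_rot": TCP orientation; "contact_force": force on the tool from outside, world axes, zero at the start; "wrist_torque": the same for the moment, N m; "opening": finger opening in m; "grip_force": force on a finger pad.
Only numpy, scipy, OpenCV 4.12 (cv2) and the standard library are available. Lean on these libraries where they do the work, as an engineer would, in place of code of your own. Each camera call takes 0.05 s, during which the arm holds its last target. There are 200 camera calls.

### The job

Line up the four cream spice canisters with brown caps by size on the teak board, one standing upright in the middle of each round mark: the largest on the mark nearest the green saucer, then ever smaller, with the smallest at the far end. Do not knock any canister over, and leave the saucer and the big lidded tub at the ends of the board where they are.

Things in the scene. Friction and masses are not known exactly. Their poses are not given: they have to be found in the camera images.
- canister_xl: the largest of four alike upright cylindrical spice canisters, cream plastic with a brown ribbed twist cap: 64 mm in diameter, 125 mm high (the cap is the top 16 mm and 3 mm narrower than the body). Loose, stands on the counter (z = 0) at the start, 220 g or so. Origin: centre of its underside; z up; round, so its yaw does not matter
- canister_l: the second largest of four alike upright cylindrical spice canisters, cream plastic with a brown ribbed twist cap: 55 mm in diameter, 98 mm high (the cap is the top 16 mm and 3 mm narrower than the body). Loose, stands on the counter (z = 0) at the start, 150 g or so. Origin: centre of its underside; z up; round, so its yaw does not matter
- canister_m: the second smallest of four alike upright cylindrical spice canisters, cream plastic with a brown ribbed twist cap: 46 mm in diameter, 74 mm high (the cap is the top 16 mm and 3 mm narrower than the body). Loose, stands on the counter (z = 0) at the start, 90 g or so. Origin: centre of its underside; z up; round, so its yaw does not matter
- canister_s: the smallest of four alike upright cylindrical spice canisters, cream plastic with a brown ribbed twist cap: 38 mm in diameter, 52 mm high (the cap is the top 16 mm and 3 mm narrower than the body). Loose, stands on the counter (z = 0) at the start, 50 g or so. Origin: centre of its underside; z up; round, so its yaw does not matter
- mark_1: first of four round inlaid marks (72 mm in diameter, pale disc with a dark rim) in one straight row, 85 mm apart, along a fixed flat teak board 350 x 100 mm, 15 mm thick, lying on the counter. Origin: centre of the mark on the board's top face (z = 0.015); z up, y along the row (from mark_1 towards mark_4), x across it. Fixed; a mark is flat and has no edge to feel
- mark_2: second of four round inlaid marks (72 mm in diameter, pale disc with a dark rim) in one straight row, 85 mm apart, along a fixed flat teak board 350 x 100 mm, 15 mm thick, lying on the counter. Origin: centre of the mark on the board's top face (z = 0.015); z up, y along the row (from mark_1 towards mark_4), x across it. Fixed; a mark is flat and has no edge to feel
- mark_3: third of four round inlaid marks (72 mm in diameter, pale disc with a dark rim) in one straight row, 85 mm apart, along a fixed flat teak board 350 x 100 mm, 15 mm thick, lying on the counter. Origin: centre of the mark on the board's top face (z = 0.015); z up, y along the row (from mark_1 towards mark_4), x across it. Fixed; a mark is flat and has no edge to feel
- mark_4: last of four round inlaid marks (72 mm in diameter, pale disc with a dark rim) in one straight row, 85 mm apart, along a fixed flat teak board 350 x 100 mm, 15 mm thick, lying on the counter. Origin: centre of the mark on the board's top face (z = 0.015); z up, y along the row (from mark_1 towards mark_4), x across it. Fixed; a mark is flat and has no edge to feel
- saucer: green melamine saucer, 120 mm in diameter, 18 mm high, loose, lying upright on the counter just beyond one end of the board (its centre about 255 mm from the middle of the board, in line with it): beyond mark_1 or beyond mark_4, which changes from start to start. Origin: centre of its underside
- tub: wide pale lidded plastic container with a grey twist cap, closed, 96 mm in diameter, 92 mm high, loose, standing on the counter beyond the other end of the board from the saucer. Not one of the canisters; stays where it is. Origin: centre of its underside

How it is judged:
At the end, for the whole second after the job is handed in: Each canister stands upright (within 0.1 rad), released and still on the board, centred within 15 mm on its mark, underside within 5 mm of the board top: largest on the end mark nearest the saucer, then second largest, second smallest, smallest on the far end mark (((y of saucer in the frame of mark_1 above 0 m and horizontal distance between canister_xl and mark_4 below 0.015 m and z of canister_xl in the frame of mark_4 between -0.005 and 0.005 m and horizontal distance between canister_l and mark_3 below 0.015 m and z of canister_l in the frame of mark_3 between -0.005 and 0.005 m and horizontal distance between canister_m and mark_2 below 0.015 m and z of canister_m in the frame of mark_2 between -0.005 and 0.005 m and horizontal distance between canister_s and mark_1 below 0.015 m and z of canister_s in the frame of mark_1 between -0.005 and 0.005 m) or (y of saucer in the frame of mark_1 below 0 m and horizontal distance between canister_xl and mark_1 below 0.015 m and z of canister_xl in the frame of mark_1 between -0.005 and 0.005 m and horizontal distance between canister_l and mark_2 below 0.015 m and z of canister_l in the frame of mark_2 between -0.005 and 0.005 m and horizontal distance between canister_m and mark_3 below 0.015 m and z of canister_m in the frame of mark_3 between -0.005 and 0.005 m and horizontal distance between canister_s and mark_4 below 0.015 m and z of canister_s in the frame of mark_4 between -0.005 and 0.005 m)) and angle between each of canister_xl, canister_l, canister_m, canister_s's own z axis and vertical below 0.1 rad and linear speed of each of canister_xl, canister_l, canister_m, canister_s below 0.02 m/s and contact force between each of canister_xl, canister_l, canister_m, canister_s and the fingers below 0.1 N); the robot touches nothing.
It fails at once if the green saucer was pushed more than 20 mm from its place (distance of saucer from where it was at the start of the episode above 0.02 m).
It fails at once if the lidded tub was pushed more than 20 mm from its place (distance of tub from where it was at the start of the episode above 0.02 m).
It fails at once if a canister was knocked over (tilted more than 0.7 rad) (angle between any of canister_xl, canister_l, canister_m, canister_s's own z axis and vertical above 0.7 rad).
It also fails if it takes over 120 s, if anything falls off the work surface, if the arm or the gripper's body presses on something with over 40 N, if the wrist force passes 120 N, or if a joint passes its speed limit or range.

## Working session

There is one attempt and no reset: what is moved stays moved. The work goes in short steps, Python scripts to look and compute and a tool call to move; the robot and the scene stay as the last step left them, time stands still between calls to the robot, and variables do not carry over. Pictures are saved under pics/ and viewed, at most 14 in all, crops included, and the job is handed in when it is done.

Besides the shell and the picture viewer there is one more tool, called after ">>>" in YAML: its name, and indented under it one key for each argument. drive_tool: Moves the arm, as the interface text tells. Its arguments: {"type":"object","properties":{"steps":{"type":"array"},"force":{"type":"number"}},"required":["steps"]}

```bash
mkdir -p pics; cat > h.py <<'E'
import numpy as np, cv2, pickle
from station import ctrl
def grab(n,name):
    im=ctrl.get_image(n); cv2.imwrite(f'pics/{name}.png',im['color'][:,:,::-1]); pickle.dump(im,open(f'{name}.pkl','wb')); return im
def load(name): return pickle.load(open(f'{name}.pkl','rb'))
def onplane(im,u,v,z):
    R,t=np.array(im['R']),np.array(im['t']); c=-R.T@t
    d=R.T@np.array([(u-im['cx'])/im['fx'],(v-im['cy'])/im['fy'],1]); return c+d*(z-c[2])/d[2]
def cloud(im):
    d=im['depth'];v,u=np.mgrid[:d.shape[0],:d.shape[1]]
    P=np.stack([(u-im['cx'])/im['fx']*d,(v-im['cy'])/im['fy']*d,d],-1)
    return (P-im['t'])@np.array(im['R'])
E
python3 - <<'E'
from h import *
print(ctrl.get_obs(), ctrl.grip_point_offset)
im=grab('top','top1'); print(im['R'],im['t'],im['fx']); grab('scene','scene1')
E
```

```text
{'t': 0.0, 'q': array([ 1.02899022e+00,  5.33212717e-02,  1.61430019e+00,  2.78079547e-05,
        1.47598985e+00, -1.18972870e-01]), 'dq': array([-0.00083533, -0.0018395 ,  0.00151119, -0.00192822,  0.00327124,
       -0.00306236]), 'effort': array([-1.17653258e-04, -3.93684053e+01, -3.70173526e+01, -2.41246507e-04,
        7.21282893e-03, -3.72272530e-05]), 'tool_pos': array([0.2561203 , 0.56943012, 0.23008138]), 'tool_rot': array([-6.59108974e-01, -3.07097576e+00,  2.98464853e-03]), 'contact_force': array([-0.0021393 ,  0.59105883,  1.2820981 ]), 'wrist_torque': array([ 0.04058329,  0.01912763, -0.00448965]), 'grip_force': 0.0, 'opening': 0.08514475188284677} 0.0187
[[ 0.02757835 -0.99960984 -0.00442785]
 [-0.98737206 -0.02654892 -0.15617801]
 [ 0.15599952  0.00867907 -0.987719  ]] [0.01032765 0.5383573  0.79545305] 424.59245005482
```

View pics/top1.png

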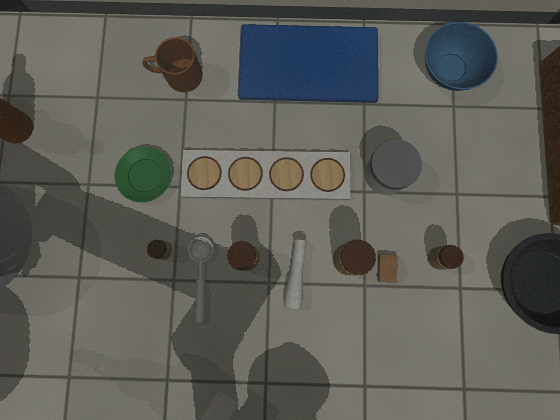

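View pics/scene1.png

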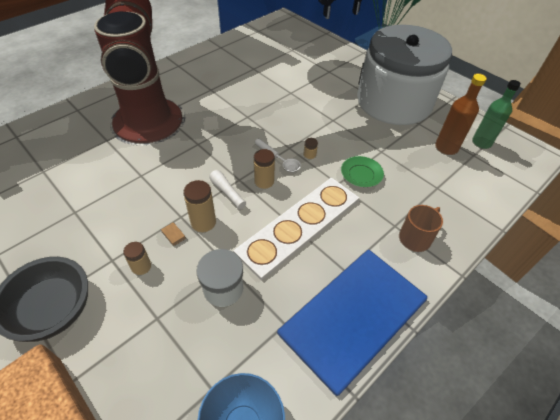

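The top view shows the saucer at (144,174), the tub at (396,164), and marks at u≈204, 245, 287 and 328, v≈173. The caps are S (158,249), L (242,256), XL (357,257) and M (451,257). Loose clutter lies between them: a strainer, a pestle and a cork.

```bash
python3 - <<'E'
from h import *
im=load('top1'); P=cloud(im)
for n,u,v,h,r in [('XL',357,257,.125,.0305),('L',242,256,.098,.026),('M',451,257,.074,.0215),('S',158,249,.052,.0175),('tub',396,164,.092,.048),('saucer',144,174,.018,.06)]:
    a=onplane(im,u,v,h)
    m=(np.hypot(P[...,0]-a[0],P[...,1]-a[1])<r+.02)&(abs(P[...,2]-h)<.008)
    Q=P[m][:,:2]; c,rad=cv2.minEnclosingCircle(Q.astype(np.float32))
    print(n,a.round(4),m.sum(),Q.mean(0).round(4),np.round(c,4),round(rad,4),np.median(P[m][:,2]).round(4))
hsv=cv2.cvtColor(im['color'],cv2.COLOR_RGB2HSV)
ms=[]
for u in (204,245,287,328):
    w=np.zeros(hsv.shape[:2],np.uint8); cv2.circle(w,(u,173),20,255,-1)
    k=((hsv[...,1]>60)&(w>0)); v,uu=np.nonzero(k); ms.append(onplane(im,uu.mean(),v.mean(),.015)[:2]); print(u,k.sum(),uu.mean(),v.mean(),ms[-1].round(4), np.median(P[k][:,2]).round(4))
ms=np.array(ms); print(np.linalg.norm(np.diff(ms,axis=0),axis=1))
# other things' heights
for n,u,v in [('strainer',201,249),('handle',201,300),('pestle',298,262),('cork',388,268)]:
    print(n,P[v-2:v+3,u-2:u+3].reshape(-1,3).mean(0).round(3))
E
```

```text
XL [ 0.4392 -0.1076  0.125 ] 970 [ 0.4397 -0.109 ] [ 0.4401 -0.1095] 0.0314 0.1235
L [0.4365 0.0955 0.098 ] 654 [0.4378 0.0977] [0.4381 0.098 ] 0.0268 0.0965
M [ 0.4462 -0.2908  0.074 ] 443 [ 0.4476 -0.2913] [ 0.4477 -0.2925] 0.0223 0.0722
S [0.4471 0.2622 0.052 ] 278 [0.448 0.267] [0.4482 0.2674] 0.0183 0.0504
tub [ 0.6166 -0.1864  0.092 ] 1965 [ 0.6186 -0.1865] [ 0.6192 -0.1875] 0.0486 0.0903
saucer [0.6017 0.3125 0.018 ] 1113 [0.6035 0.3164] [0.6015 0.304 ] 0.0718 0.0137
204 886 203.93679458239276 172.67381489841986 [0.6085 0.1898] 0.0143
245 889 244.96175478065243 173.27221597300337 [0.6094 0.105 ] 0.0144
287 890 286.10898876404497 173.861797752809 [0.6104 0.02  ] 0.0143
328 897 327.35897435897436 174.35005574136008 [ 0.6117 -0.065 ] 0.0143
[0.08482057 0.08495989 0.08505964]
strainer [0.452 0.19  0.001]
handle [0.351 0.181 0.017]
pestle [ 0.43  -0.008  0.03 ]
cork [ 0.424 -0.188  0.013]
```

>>> drive_tool:
  steps:
    - {"translation": [0,0,0],"angular": [0,0,1],"gripper": 1}
    - {"translation": [0,0,0],"angular": [0,0,1],"gripper": 1}
    - {"translation": [0,0,0],"angular": [0,0,1],"gripper": 1}
    - {"translation": [0,0,0],"angular": [0,0,1],"gripper": 1}
    - {"translation": [0,0,0],"angular": [0,0,1],"gripper": 1}
    - {"translation": [0,0,0],"angular": [0,0,1],"gripper": 1}
    - {"translation": [0,0,0],"angular": [0,0,1],"gripper": 1}
    - {"translation": [0,0,0],"angular": [0,0,1],"gripper": 1}
  force: 30

```text
t: 1.1
tool_pos: [0.2563, 0.5696, 0.2305]
tool_rot: [2.192, 2.25, -0.002]
contact_force: [0.3, -0.6, -0.4]
opening: 0.0853
grip_force: 0.0
```

>>> drive_tool:
  steps:
    - {"translation": [0,0,0],"angular": [0,0,0.22],"gripper": 1}
    - {"translation": [0,0,0],"angular": [0,0,0],"gripper": 1}
    - {"translation": [0,0,0],"angular": [0,0,0],"gripper": 1}

```text
t: 1.48
tool_pos: [0.2564, 0.5699, 0.2312]
tool_rot: [2.22, 2.223, -0.0]
contact_force: [-0.5, -0.2, -0.1]
opening: 0.0853
grip_force: 0.0
```

>>> drive_tool:
  steps:
    - {"translation": [-0.945,0.6,0],"angular": [0,0,0],"gripper": 1}
    - {"translation": [-0.945,0.6,0],"angular": [0,0,0],"gripper": 1}
    - {"translation": [-0.945,0.6,0],"angular": [0,0,0],"gripper": 1}
    - {"translation": [-0.945,0.6,0],"angular": [0,0,0],"gripper": 1}
    - {"translation": [-0.945,0.6,0],"angular": [0,0,0],"gripper": 1}
    - {"translation": [-0.945,0.6,0],"angular": [0,0,0],"gripper": 1}
    - {"translation": [-0.945,0.6,0],"angular": [0,0,0],"gripper": 1}
    - {"translation": [-0.945,0.6,0],"angular": [0,0,0],"gripper": 1}

```text
t: 2.48
tool_pos: [0.4492, 0.2663, 0.2315]
tool_rot: [2.22, 2.223, 0.001]
contact_force: [0.7, 0.2, 0.8]
opening: 0.0855
grip_force: 0.0
```

>>> drive_tool:
  steps:
    - {"translation": [0,0,0],"angular": [0,0,0],"gripper": 1}
    - {"translation": [0,0,0],"angular": [0,0,0],"gripper": 1}

```text
t: 2.72
tool_pos: [0.4484, 0.2678, 0.2313]
tool_rot: [-2.221, -2.222, -0.0]
contact_force: [0.1, -0.9, -0.0]
opening: 0.0856
grip_force: 0.0
```

```bash
python3 - <<'E'
from h import *
im=grab('wrist','w1'); P=cloud(im); m=(np.hypot(P[...,0]-.448,P[...,1]-.267)<.035)&(abs(P[...,2]-.052)<.008)
if m.sum(): print(m.sum(),P[m].mean(0),cv2.minEnclosingCircle(P[m][:,:2].astype(np.float32)))
print(ctrl.get_obs()['tool_pos'])
E
```

```text
893 [0.44734994 0.26890412 0.05164011] ((0.4473279118537903, 0.268094539642334), 0.018389994278550148)
[0.44815086 0.26816455 0.23129801]
```

View pics/w1.png

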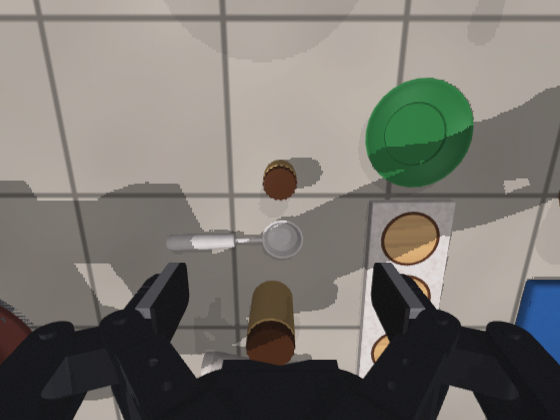

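The wrist view shows S's cap at (280,182), and its measured centre agrees within about 1 mm. The strainer is clear of the fingers, so I'm descending.

>>> drive_tool:
  steps:
    - {"translation": [0,0,1],"angular": [0,0,0],"gripper": 1}
    - {"translation": [0,0,1],"angular": [0,0,0],"gripper": 1}
    - {"translation": [0,0,1],"angular": [0,0,0],"gripper": 1}
    - {"translation": [0,0,1],"angular": [0,0,0],"gripper": 1}
    - {"translation": [0,0,0.75],"angular": [0,0,0],"gripper": 1}
    - {"translation": [0,0,0.5],"angular": [0,0,0],"gripper": 1}
    - {"translation": [0,0,0.3],"angular": [0,0,0],"gripper": 1}
    - {"translation": [0,0,0],"angular": [0,0,0],"gripper": 1}

```text
t: 3.78
tool_pos: [0.4477, 0.268, 0.0087]
tool_rot: [-2.219, -2.223, 0.002]
contact_force: [0.3, -0.3, -1.0]
opening: 0.0854
grip_force: 0.0
```

>>> drive_tool:
  steps:
    - {"translation": [0,0,0],"angular": [0,0,0],"gripper": 0.5}
    - {"translation": [0,0,0],"angular": [0,0,0],"gripper": 0.4}
    - {"translation": [0,0,0],"angular": [0,0,0],"gripper": 0.3}
    - {"translation": [0,0,0],"angular": [0,0,0],"gripper": 0.2}
    - {"translation": [0,0,0],"angular": [0,0,0],"gripper": 0.2}
    - {"translation": [0,0,0],"angular": [0,0,0],"gripper": 0.2}
    - {"translation": [0,0,0],"angular": [0,0,0],"gripper": 0.2}

```text
t: 4.65
tool_pos: [0.4493, 0.2679, 0.0103]
tool_rot: [2.221, 2.221, 0.002]
contact_force: [-1.7, -0.2, 6.6]
opening: 0.0369
grip_force: 30.4
```

>>> drive_tool:
  steps:
    - {"translation": [0,0,-0.3],"angular": [0,0,0],"gripper": 0.2}
    - {"translation": [0,0,-0.7],"angular": [0,0,0],"gripper": 0.2}
    - {"translation": [0,0,-1],"angular": [0,0,0],"gripper": 0.2}
    - {"translation": [0,0,-1],"angular": [0,0,0],"gripper": 0.2}
    - {"translation": [0,0,-1],"angular": [0,0,0],"gripper": 0.2}
    - {"translation": [0,0,-1],"angular": [0,0,0],"gripper": 0.2}
    - {"translation": [0,0,-0.5],"angular": [0,0,0],"gripper": 0.2}
    - {"translation": [-0.3,0.1,0],"angular": [0,0,0],"gripper": 0.2}

```text
t: 5.65
tool_pos: [0.4531, 0.2558, 0.2306]
tool_rot: [2.219, 2.222, 0.004]
contact_force: [-0.0, -0.3, -0.6]
opening: 0.0369
grip_force: 30.1
```

>>> drive_tool:
  steps:
    - {"translation": [-1,0.5,0],"angular": [0,0,0],"gripper": 0.2}
    - {"translation": [-1,0.5,0],"angular": [0,0,0],"gripper": 0.2}
    - {"translation": [-1,0.5,0],"angular": [0,0,0],"gripper": 0.2}
    - {"translation": [-1,0.5,0],"angular": [0,0,0],"gripper": 0.2}
    - {"translation": [-1,0.5,0],"angular": [0,0,0],"gripper": 0.2}
    - {"translation": [-1,0.5,0],"angular": [0,0,0],"gripper": 0.2}
    - {"translation": [-1,0.5,0],"angular": [0,0,0],"gripper": 0.2}
    - {"translation": [-0.8,0.4,0],"angular": [0,0,0],"gripper": 0.2}

```text
t: 6.65
tool_pos: [0.6076, -0.0587, 0.2259]
tool_rot: [-2.22, -2.217, 0.005]
contact_force: [1.2, -0.3, -0.1]
opening: 0.037
grip_force: 30.2
```

>>> drive_tool:
  steps:
    - {"translation": [-0.2,0.1,0],"angular": [0,0,0],"gripper": 0.2}
    - {"translation": [0,0,0],"angular": [0,0,0],"gripper": 0.2}
    - {"translation": [0,0,0],"angular": [0,0,0],"gripper": 0.2}

```text
t: 7.02
tool_pos: [0.6119, -0.0634, 0.2285]
tool_rot: [-2.219, -2.222, 0.001]
contact_force: [-0.7, 0.1, -0.2]
opening: 0.0373
grip_force: 30.2
```

>>> drive_tool:
  steps:
    - {"translation": [-0.04,0,0.7],"angular": [0,0,0],"gripper": 0.2}
    - {"translation": [0,0,1],"angular": [0,0,0],"gripper": 0.2}
    - {"translation": [0,0,1],"angular": [0,0,0],"gripper": 0.2}
    - {"translation": [0,0,1],"angular": [0,0,0],"gripper": 0.2}
    - {"translation": [0,0,0.8],"angular": [0,0,0],"gripper": 0.2}
    - {"translation": [0,0,0.4],"angular": [0,0,0],"gripper": 0.2}
    - {"translation": [0,0,0.1],"angular": [0,0,0],"gripper": 0.2}
    - {"translation": [0,0,0],"angular": [0,0,0],"gripper": 0.2}

```text
t: 8.02
tool_pos: [0.6135, -0.0659, 0.0306]
tool_rot: [2.22, 2.221, 0.002]
contact_force: [0.0, -0.8, 0.0]
opening: 0.0371
grip_force: 30.2
```

>>> drive_tool:
  steps:
    - {"translation": [0,0,0],"angular": [0,0,0],"gripper": 0.2}

```text
t: 8.15
tool_pos: [0.6139, -0.0662, 0.0311]
tool_rot: [2.219, 2.22, 0.003]
contact_force: [0.0, -0.0, -0.6]
opening: 0.0369
grip_force: 30.2
```

>>> drive_tool:
  steps:
    - {"translation": [0.02,-0.05,0.08],"angular": [0,0,0],"gripper": 0.2}
    - {"translation": [0,0,0.04],"angular": [0,0,0],"gripper": 0.2}
    - {"translation": [0,0,0],"angular": [0,0,0],"gripper": 0.2}
    - {"translation": [0,0,0],"angular": [0,0,0],"gripper": 0.2}

```text
t: 8.65
tool_pos: [0.6107, -0.0652, 0.0254]
tool_rot: [-2.221, -2.222, 0.0]
contact_force: [-3.3, 0.9, 5.0]
opening: 0.0368
grip_force: 30.6
```

>>> drive_tool:
  steps:
    - {"translation": [0,0,0],"angular": [0,0,0],"gripper": 0.55}
    - {"translation": [0,0,0],"angular": [0,0,0],"gripper": 0.7}
    - {"translation": [0,0,0],"angular": [0,0,0],"gripper": 1}
    - {"translation": [0,0,0],"angular": [0,0,0],"gripper": 1}
    - {"translation": [0,0,0],"angular": [0,0,0],"gripper": 1}
    - {"translation": [0,0,0],"angular": [0,0,0],"gripper": 1}
    - {"translation": [0,0,-0.5],"angular": [0,0,0],"gripper": 1}
    - {"translation": [0,0,-1],"angular": [0,0,0],"gripper": 1}

```text
t: 9.65
tool_pos: [0.6093, -0.0649, 0.0842]
tool_rot: [-2.219, -2.22, 0.003]
contact_force: [1.2, 0.2, 0.2]
opening: 0.0854
grip_force: 0.0
```

>>> drive_tool:
  steps:
    - {"translation": [0,0,-1],"angular": [0,0,0],"gripper": 1}
    - {"translation": [0,0,-1],"angular": [0,0,0],"gripper": 1}
    - {"translation": [0,0,-1],"angular": [0,0,0],"gripper": 1}
    - {"translation": [-0.2,-0.8,-0.6],"angular": [0,0,0],"gripper": 1}
    - {"translation": [-0.3,-1,0],"angular": [0,0,0],"gripper": 1}
    - {"translation": [-0.3,-1,0],"angular": [0,0,0],"gripper": 1}
    - {"translation": [-0.3,-1,0],"angular": [0,0,0],"gripper": 1}
    - {"translation": [0,-0.5,0],"angular": [0,0,0],"gripper": 1}

```text
t: 10.65
tool_pos: [0.4373, -0.1097, 0.2301]
tool_rot: [2.221, 2.219, 0.001]
contact_force: [0.3, 0.1, 0.7]
opening: 0.0856
grip_force: 0.0
```

>>> drive_tool:
  steps:
    - {"translation": [0,0,0],"angular": [0,0,0],"gripper": 1}
    - {"translation": [0,0,0],"angular": [0,0,0],"gripper": 1}

```text
t: 10.9
tool_pos: [0.4393, -0.1092, 0.2296]
tool_rot: [2.22, 2.221, 0.001]
contact_force: [-0.6, 0.0, 0.4]
opening: 0.085
grip_force: 0.0
```

```bash
cat >> h.py <<'E'
def cap(im,x,y,h,r=.045):
    P=cloud(im); m=(np.hypot(P[...,0]-x,P[...,1]-y)<r)&(abs(P[...,2]-h)<.006)
    if m.sum()>20: print(m.sum(),P[m].mean(0).round(4),np.round(cv2.minEnclosingCircle(P[m][:,:2].astype(np.float32))[0],4))
E
python3 - <<'E'
from h import *
im=grab('wrist','w2'); cap(im,.44,-.109,.125); im=grab('top','t2'); cap(im,.61,-.065,.067)
print(ctrl.get_obs()['tool_pos'])
E
```

```text
4128 [ 0.4392 -0.1081  0.1248] [ 0.4392 -0.1099]
257 [ 0.61   -0.0645  0.0651] [ 0.6106 -0.065 ]
[ 0.43930843 -0.10913895  0.22899204]
```

View pics/w2.png

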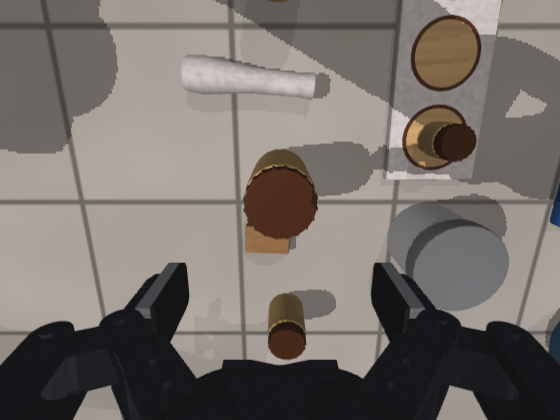

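S at (455,142) stands on its mark, measured within 1 mm. XL at (280,200) is centred under the tool.

>>> drive_tool:
  steps:
    - {"translation": [0,0,0.7],"angular": [0,0,0],"gripper": 1}
    - {"translation": [0,0,1],"angular": [0,0,0],"gripper": 1}
    - {"translation": [0,0,1],"angular": [0,0,0],"gripper": 1}
    - {"translation": [0,0,0.8],"angular": [0,0,0],"gripper": 1}
    - {"translation": [0,0,0.5],"angular": [0,0,0],"gripper": 1}
    - {"translation": [0,0,0],"angular": [0,0,0],"gripper": 1}
    - {"translation": [0,0,0],"angular": [0,0,0],"gripper": 0.8}
    - {"translation": [0,0,0],"angular": [0,0,0],"gripper": 0.7}
  force: 40

```text
t: 12.0
tool_pos: [0.44, -0.1096, 0.0701]
tool_rot: [2.219, 2.22, 0.002]
contact_force: [0.6, -0.8, 2.3]
opening: 0.063
grip_force: 44.9
```

>>> drive_tool:
  steps:
    - {"translation": [0,0,0],"angular": [0,0,0],"gripper": 0.5}
    - {"translation": [0,0,0],"angular": [0,0,0],"gripper": 0.5}
    - {"translation": [0,0,0],"angular": [0,0,0],"gripper": 0.5}
    - {"translation": [0,0,0],"angular": [0,0,0],"gripper": 0.5}

```text
t: 12.5
tool_pos: [0.44, -0.1097, 0.0701]
tool_rot: [2.219, 2.22, 0.002]
contact_force: [1.1, -0.3, 6.9]
opening: 0.063
grip_force: 44.9
```

>>> drive_tool:
  steps:
    - {"translation": [0,0,-0.3],"angular": [0,0,0],"gripper": 0.5}
    - {"translation": [0,0,-0.7],"angular": [0,0,0],"gripper": 0.5}
    - {"translation": [0,0,-1],"angular": [0,0,0],"gripper": 0.5}
    - {"translation": [0,0,-1],"angular": [0,0,0],"gripper": 0.5}
    - {"translation": [0,0,-1],"angular": [0,0,0],"gripper": 0.5}
    - {"translation": [0.3,0.2,0],"angular": [0,0,0],"gripper": 0.5}
    - {"translation": [0.7,0.4,0],"angular": [0,0,0],"gripper": 0.5}
    - {"translation": [1,0.6,0],"angular": [0,0,0],"gripper": 0.5}

```text
t: 13.5
tool_pos: [0.4857, -0.0281, 0.2261]
tool_rot: [-2.221, -2.218, 0.003]
contact_force: [0.2, -0.8, -3.3]
opening: 0.0633
grip_force: 44.9
```

>>> drive_tool:
  steps:
    - {"translation": [1,0.6,0],"angular": [0,0,0],"gripper": 0.5}
    - {"translation": [1,0.6,0],"angular": [0,0,0],"gripper": 0.5}
    - {"translation": [1,0.6,0],"angular": [0,0,0],"gripper": 0.5}
    - {"translation": [1,0.6,0],"angular": [0,0,0],"gripper": 0.5}
    - {"translation": [1,0.4,0],"angular": [0,0,0],"gripper": 0.5}
    - {"translation": [0.5,0.2,0],"angular": [0,0,0],"gripper": 0.5}
    - {"translation": [0,0,0],"angular": [0,0,0],"gripper": 0.5}
    - {"translation": [0,0,0],"angular": [0,0,0],"gripper": 0.5}

```text
t: 14.5
tool_pos: [0.6058, 0.19, 0.2276]
tool_rot: [-2.221, -2.221, 0.003]
contact_force: [-0.5, -1.1, -1.5]
opening: 0.0629
grip_force: 45.0
```

>>> drive_tool:
  steps:
    - {"translation": [0,0,0],"angular": [0,0,0],"gripper": 0.5}

```text
t: 14.62
tool_pos: [0.6062, 0.1897, 0.2284]
tool_rot: [2.223, 2.22, -0.001]
contact_force: [0.1, -0.6, -3.2]
opening: 0.0627
grip_force: 45.0
```

>>> drive_tool:
  steps:
    - {"translation": [0,0.05,0.5],"angular": [0,0,0],"gripper": 0.5}
    - {"translation": [0,0,1],"angular": [0,0,0],"gripper": 0.5}
    - {"translation": [0,0,1],"angular": [0,0,0],"gripper": 0.5}
    - {"translation": [0,0,0.6],"angular": [0,0,0],"gripper": 0.5}
    - {"translation": [0,0,0.3],"angular": [0,0,0],"gripper": 0.5}
    - {"translation": [0,0,0],"angular": [0,0,0],"gripper": 0.5}
    - {"translation": [0,0,0],"angular": [0,0,0],"gripper": 0.5}

```text
t: 15.5
tool_pos: [0.6096, 0.1909, 0.094]
tool_rot: [2.22, 2.221, 0.003]
contact_force: [0.1, -0.1, -2.1]
opening: 0.0628
grip_force: 45.0
```

>>> drive_tool:
  steps:
    - {"translation": [-0.02,-0.02,0.12],"angular": [0,0,0],"gripper": 0.5}
    - {"translation": [0,0,0.06],"angular": [0,0,0],"gripper": 0.5}
    - {"translation": [0,0,0.03],"angular": [0,0,0],"gripper": 0.5}
    - {"translation": [0,0,0],"angular": [0,0,0],"gripper": 0.5}
    - {"translation": [0,0,0],"angular": [0,0,0],"gripper": 0.5}

```text
t: 16.12
tool_pos: [0.6079, 0.1901, 0.0851]
tool_rot: [2.221, 2.222, 0.0]
contact_force: [-3.1, -0.4, 5.0]
opening: 0.0629
grip_force: 45.3
```

>>> drive_tool:
  steps:
    - {"translation": [0,0,0],"angular": [0,0,0],"gripper": 0.8}
    - {"translation": [0,0,0],"angular": [0,0,0],"gripper": 0.9}
    - {"translation": [0,0,0],"angular": [0,0,0],"gripper": 1}
    - {"translation": [0,0,0],"angular": [0,0,0],"gripper": 1}
    - {"translation": [0,0,0],"angular": [0,0,0],"gripper": 1}
    - {"translation": [0,0,-0.6],"angular": [0,0,0],"gripper": 1}
    - {"translation": [0,0,-1],"angular": [0,0,0],"gripper": 1}
    - {"translation": [0,0,-1],"angular": [0,0,0],"gripper": 1}

```text
t: 17.12
tool_pos: [0.6075, 0.19, 0.1888]
tool_rot: [-2.221, -2.221, 0.001]
contact_force: [-0.1, 0.1, 0.6]
opening: 0.0857
grip_force: 0.0
```

>>> drive_tool:
  steps:
    - {"translation": [0,0,-1],"angular": [0,0,0],"gripper": 1}
    - {"translation": [-0.5,-0.9,0],"angular": [0,0,0],"gripper": 1}
    - {"translation": [-0.5,-1,0],"angular": [0,0,0],"gripper": 1}
    - {"translation": [-0.5,-1,0],"angular": [0,0,0],"gripper": 1}
    - {"translation": [-0.5,-0.9,0],"angular": [0,0,0],"gripper": 1}
    - {"translation": [-0.3,-0.45,0],"angular": [0,0,0],"gripper": 1}
    - {"translation": [0,0,0],"angular": [0,0,0],"gripper": 1}
    - {"translation": [0,0,0],"angular": [0,0,0],"gripper": 1}

```text
t: 18.12
tool_pos: [0.4383, 0.0982, 0.2283]
tool_rot: [2.221, 2.221, 0.001]
contact_force: [-0.5, 0.1, 0.1]
opening: 0.0853
grip_force: 0.0
```

>>> drive_tool:
  steps:
    - {"translation": [0,0,0],"angular": [0,0,0],"gripper": 1}

```text
t: 18.25
tool_pos: [0.4383, 0.0983, 0.2281]
tool_rot: [-2.221, -2.222, 0.0]
contact_force: [-0.5, 0.2, 0.7]
opening: 0.0856
grip_force: 0.0
```

```bash
python3 - <<'E'
from h import *
im=grab('wrist','w3'); cap(im,.438,.098,.098); im=grab('top','t3'); cap(im,.6085,.19,.14);cap(im,.61,-.065,.067)
print(ctrl.get_obs()['tool_pos'])
E
```

```text
2547 [0.4373 0.0992 0.0978] [0.437  0.0981]
900 [0.6071 0.1892 0.1384] [0.6072 0.1904]
254 [ 0.6099 -0.0645  0.0652] [ 0.6103 -0.0645]
[0.43818721 0.09826974 0.22800505]
```

>>> drive_tool:
  steps:
    - {"translation": [0,0,0.7],"angular": [0,0,0],"gripper": 1}
    - {"translation": [0,0,1],"angular": [0,0,0],"gripper": 1}
    - {"translation": [0,0,1],"angular": [0,0,0],"gripper": 1}
    - {"translation": [0,0,1],"angular": [0,0,0],"gripper": 1}
    - {"translation": [0,0,0.7],"angular": [0,0,0],"gripper": 1}
    - {"translation": [0,0,0.35],"angular": [0,0,0],"gripper": 1}
    - {"translation": [0,0,0],"angular": [0,0,0],"gripper": 1}
    - {"translation": [0,0,0],"angular": [0,0,0],"gripper": 0.7}
  force: 35

```text
t: 19.35
tool_pos: [0.439, 0.0981, 0.0395]
tool_rot: [2.22, 2.221, 0.003]
contact_force: [1.0, 0.4, 0.5]
opening: 0.0696
grip_force: 0.0
```

>>> drive_tool:
  steps:
    - {"translation": [0,0,0],"angular": [0,0,0],"gripper": 0.6}
    - {"translation": [0,0,0],"angular": [0,0,0],"gripper": 0.4}
    - {"translation": [0,0,0],"angular": [0,0,0],"gripper": 0.4}
    - {"translation": [0,0,0],"angular": [0,0,0],"gripper": 0.4}
    - {"translation": [0,0,0],"angular": [0,0,0],"gripper": 0.4}

```text
t: 19.98
tool_pos: [0.4392, 0.0981, 0.0398]
tool_rot: [2.22, 2.22, 0.004]
contact_force: [0.2, -0.6, 5.9]
opening: 0.0541
grip_force: 37.2
```

>>> drive_tool:
  steps:
    - {"translation": [0,0,-0.3],"angular": [0,0,0],"gripper": 0.4}
    - {"translation": [0,0,-0.7],"angular": [0,0,0],"gripper": 0.4}
    - {"translation": [0,0,-1],"angular": [0,0,0],"gripper": 0.4}
    - {"translation": [0,0,-1],"angular": [0,0,0],"gripper": 0.4}
    - {"translation": [0,0,-1],"angular": [0,0,0],"gripper": 0.4}
    - {"translation": [0,0.25,-0.7],"angular": [0,0,0],"gripper": 0.4}
    - {"translation": [0,0.5,0],"angular": [0,0,0],"gripper": 0.4}
    - {"translation": [0.17,1,0],"angular": [0,0,0],"gripper": 0.4}

```text
t: 20.98
tool_pos: [0.508, 0.1048, 0.2272]
tool_rot: [2.221, 2.221, 0.002]
contact_force: [0.2, 0.2, -1.1]
opening: 0.0542
grip_force: 37.1
```

>>> drive_tool:
  steps:
    - {"translation": [0,1,0],"angular": [0,0,0],"gripper": 0.4}
    - {"translation": [0,1,0],"angular": [0,0,0],"gripper": 0.4}
    - {"translation": [0,0.5,0],"angular": [0,0,0],"gripper": 0.4}
    - {"translation": [0,0,0],"angular": [0,0,0],"gripper": 0.4}
    - {"translation": [0,0,0],"angular": [0,0,0],"gripper": 0.4}
    - {"translation": [0,0,0],"angular": [0,0,0],"gripper": 0.4}

```text
t: 21.72
tool_pos: [0.6069, 0.1049, 0.2262]
tool_rot: [-2.221, -2.222, 0.0]
contact_force: [0.0, -0.3, -1.7]
opening: 0.0543
grip_force: 37.3
```

>>> drive_tool:
  steps:
    - {"translation": [0,0.03,0.6],"angular": [0,0,0],"gripper": 0.4}
    - {"translation": [0,0,1],"angular": [0,0,0],"gripper": 0.4}
    - {"translation": [0,0,1],"angular": [0,0,0],"gripper": 0.4}
    - {"translation": [0,0,0.8],"angular": [0,0,0],"gripper": 0.4}
    - {"translation": [0,0,0.5],"angular": [0,0,0],"gripper": 0.4}
    - {"translation": [0,0,0.2],"angular": [0,0,0],"gripper": 0.4}
    - {"translation": [0,0,0],"angular": [0,0,0],"gripper": 0.4}
    - {"translation": [0,0,0],"angular": [0,0,0],"gripper": 0.4}

```text
t: 22.72
tool_pos: [0.6102, 0.1049, 0.0639]
tool_rot: [2.22, 2.22, 0.003]
contact_force: [0.1, -0.1, -0.0]
opening: 0.0546
grip_force: 37.2
```

>>> drive_tool:
  steps:
    - {"translation": [0,-0.01,0.13],"angular": [0,0,0],"gripper": 0.4}
    - {"translation": [0,0,0.07],"angular": [0,0,0],"gripper": 0.4}
    - {"translation": [0,0,0.03],"angular": [0,0,0],"gripper": 0.4}
    - {"translation": [0,0,0],"angular": [0,0,0],"gripper": 0.4}
    - {"translation": [0,0,0],"angular": [0,0,0],"gripper": 0.4}

```text
t: 23.35
tool_pos: [0.6088, 0.1049, 0.0549]
tool_rot: [-2.221, -2.222, 0.0]
contact_force: [-5.4, -1.0, 8.6]
opening: 0.0547
grip_force: 38.1
```

>>> drive_tool:
  steps:
    - {"translation": [0,0,0],"angular": [0,0,0],"gripper": 0.7}
    - {"translation": [0,0,0],"angular": [0,0,0],"gripper": 0.85}
    - {"translation": [0,0,0],"angular": [0,0,0],"gripper": 1}
    - {"translation": [0,0,0],"angular": [0,0,0],"gripper": 1}
    - {"translation": [0,0,0],"angular": [0,0,0],"gripper": 1}
    - {"translation": [0,0,-0.5],"angular": [0,0,0],"gripper": 1}
    - {"translation": [0,0,-1],"angular": [0,0,0],"gripper": 1}
    - {"translation": [0,0,-1],"angular": [0,0,0],"gripper": 1}

```text
t: 24.35
tool_pos: [0.6088, 0.1048, 0.1554]
tool_rot: [2.221, 2.221, 0.001]
contact_force: [0.1, 1.2, 0.2]
opening: 0.0852
grip_force: 0.0
```

>>> drive_tool:
  steps:
    - {"translation": [0,0,-1],"angular": [0,0,0],"gripper": 1}
    - {"translation": [0,0,-0.9],"angular": [0,0,0],"gripper": 1}
    - {"translation": [-0.92,-0.43,0],"angular": [0,0,0],"gripper": 1}
    - {"translation": [-1,-0.4,0],"angular": [0,0,0],"gripper": 1}
    - {"translation": [-1,-0.4,0],"angular": [0,0,0],"gripper": 1}
    - {"translation": [-1,-0.4,0],"angular": [0,0,0],"gripper": 1}
    - {"translation": [-1,-0.4,0],"angular": [0,0,0],"gripper": 1}
    - {"translation": [-1,-0.4,0],"angular": [0,0,0],"gripper": 1}

```text
t: 25.35
tool_pos: [0.511, -0.1333, 0.2308]
tool_rot: [2.219, 2.22, 0.001]
contact_force: [-0.7, 1.0, 1.5]
opening: 0.0855
grip_force: 0.0
```

>>> drive_tool:
  steps:
    - {"translation": [-1,-0.4,0],"angular": [0,0,0],"gripper": 1}
    - {"translation": [-1,-0.4,0],"angular": [0,0,0],"gripper": 1}
    - {"translation": [-1,-0.4,0],"angular": [0,0,0],"gripper": 1}
    - {"translation": [-1,-0.4,0],"angular": [0,0,0],"gripper": 1}
    - {"translation": [0,0,0],"angular": [0,0,0],"gripper": 1}
    - {"translation": [0,0,0],"angular": [0,0,0],"gripper": 1}
    - {"translation": [0,0,0],"angular": [0,0,0],"gripper": 1}

```text
t: 26.22
tool_pos: [0.448, -0.2911, 0.2294]
tool_rot: [2.219, 2.223, 0.0]
contact_force: [-0.5, -0.4, 0.0]
opening: 0.0853
grip_force: 0.0
```

```bash
python3 - <<'E'
from h import *
im=grab('wrist','w4'); cap(im,.4477,-.292,.074); im=grab('top','t4'); cap(im,.6085,.19,.14);cap(im,.609,.105,.113,.035);cap(im,.61,-.065,.067)
print(ctrl.get_obs()['tool_pos'])
E
```

```text
1497 [ 0.447  -0.2921  0.0738] [ 0.4472 -0.2932]
899 [0.6073 0.1894 0.1385] [0.608  0.1905]
611 [0.6079 0.1045 0.1114] [0.6084 0.1049]
254 [ 0.61   -0.0646  0.0651] [ 0.6102 -0.0648]
[ 0.44792238 -0.29107826  0.22911364]
```

>>> drive_tool:
  steps:
    - {"translation": [-0.03,0,0.7],"angular": [0,0,0],"gripper": 1}
    - {"translation": [0,0,1],"angular": [0,0,0],"gripper": 1}
    - {"translation": [0,0,1],"angular": [0,0,0],"gripper": 1}
    - {"translation": [0,0,1],"angular": [0,0,0],"gripper": 1}
    - {"translation": [0,0,1],"angular": [0,0,0],"gripper": 1}
    - {"translation": [0,0,0.48],"angular": [0,0,0],"gripper": 1}
    - {"translation": [0,0,0],"angular": [0,0,0],"gripper": 1}
    - {"translation": [0,0,0],"angular": [0,0,0],"gripper": 0.65}
  force: 30

```text
t: 27.32
tool_pos: [0.4487, -0.2941, 0.0235]
tool_rot: [2.219, 2.22, 0.0]
contact_force: [1.1, -0.5, -0.1]
opening: 0.0696
grip_force: 0.0
```

>>> drive_tool:
  steps:
    - {"translation": [0,0,0],"angular": [0,0,0],"gripper": 0.5}
    - {"translation": [0,0,0],"angular": [0,0,0],"gripper": 0.3}
    - {"translation": [0,0,0],"angular": [0,0,0],"gripper": 0.3}
    - {"translation": [0,0,0],"angular": [0,0,0],"gripper": 0.3}
    - {"translation": [0,0,0],"angular": [0,0,0],"gripper": 0.3}

```text
t: 27.95
tool_pos: [0.4487, -0.2942, 0.0237]
tool_rot: [2.219, 2.22, 0.0]
contact_force: [-1.5, 0.2, 6.5]
opening: 0.0456
grip_force: 31.2
```

>>> drive_tool:
  steps:
    - {"translation": [0,0,-0.3],"angular": [0,0,0],"gripper": 0.3}
    - {"translation": [0,0,-0.8],"angular": [0,0,0],"gripper": 0.3}
    - {"translation": [0,0,-1],"angular": [0,0,0],"gripper": 0.3}
    - {"translation": [0,0,-1],"angular": [0,0,0],"gripper": 0.3}
    - {"translation": [0,0,-1],"angular": [0,0,0],"gripper": 0.3}
    - {"translation": [0,0,-1],"angular": [0,0,0],"gripper": 0.3}
    - {"translation": [0.35,0.15,0],"angular": [0,0,0],"gripper": 0.3}
    - {"translation": [0.8,0.4,0],"angular": [0,0,0],"gripper": 0.3}

```text
t: 28.95
tool_pos: [0.4692, -0.2468, 0.2254]
tool_rot: [-2.224, -2.219, 0.0]
contact_force: [0.8, 0.0, -1.7]
opening: 0.0451
grip_force: 30.9
```

>>> drive_tool:
  steps:
    - {"translation": [1,0.5,0],"angular": [0,0,0],"gripper": 0.3}
    - {"translation": [1,0.5,0],"angular": [0,0,0],"gripper": 0.3}
    - {"translation": [1,0.5,0],"angular": [0,0,0],"gripper": 0.3}
    - {"translation": [1,0.5,0],"angular": [0,0,0],"gripper": 0.3}
    - {"translation": [1,0.5,0],"angular": [0,0,0],"gripper": 0.3}
    - {"translation": [1,0.5,0],"angular": [0,0,0],"gripper": 0.3}
    - {"translation": [0.7,0.5,0],"angular": [0,0,0],"gripper": 0.3}
    - {"translation": [0,0,0],"angular": [0,0,0],"gripper": 0.3}

```text
t: 29.95
tool_pos: [0.609, 0.0232, 0.2238]
tool_rot: [-2.216, -2.224, 0.003]
contact_force: [-0.7, -0.9, -0.6]
opening: 0.0453
grip_force: 31.0
```

>>> drive_tool:
  steps:
    - {"translation": [0,0,0],"angular": [0,0,0],"gripper": 0.3}
    - {"translation": [0,0,0],"angular": [0,0,0],"gripper": 0.3}

```text
t: 30.2
tool_pos: [0.6087, 0.0201, 0.2252]
tool_rot: [-2.222, -2.22, 0.001]
contact_force: [-0.1, 0.3, -0.6]
opening: 0.0451
grip_force: 31.0
```

>>> drive_tool:
  steps:
    - {"translation": [-0.03,0.02,0.7],"angular": [0,0,0],"gripper": 0.3}
    - {"translation": [0,0,1],"angular": [0,0,0],"gripper": 0.3}
    - {"translation": [0,0,1],"angular": [0,0,0],"gripper": 0.3}
    - {"translation": [0,0,0.9],"angular": [0,0,0],"gripper": 0.3}
    - {"translation": [0,0,0.6],"angular": [0,0,0],"gripper": 0.3}
    - {"translation": [0,0,0.25],"angular": [0,0,0],"gripper": 0.3}
    - {"translation": [0,0,0],"angular": [0,0,0],"gripper": 0.3}
    - {"translation": [0,0,0],"angular": [0,0,0],"gripper": 0.3}

```text
t: 31.2
tool_pos: [0.6113, 0.0193, 0.0494]
tool_rot: [2.22, 2.22, 0.003]
contact_force: [-0.1, 0.3, -1.0]
opening: 0.0454
grip_force: 31.0
```

>>> drive_tool:
  steps:
    - {"translation": [0,-0.01,0.16],"angular": [0,0,0],"gripper": 0.3}
    - {"translation": [0,0,0.08],"angular": [0,0,0],"gripper": 0.3}
    - {"translation": [0,0,0.04],"angular": [0,0,0],"gripper": 0.3}
    - {"translation": [0,0,0],"angular": [0,0,0],"gripper": 0.3}
    - {"translation": [0,0,0],"angular": [0,0,0],"gripper": 0.3}

```text
t: 31.82
tool_pos: [0.61, 0.0197, 0.0387]
tool_rot: [-2.221, -2.222, 0.001]
contact_force: [-6.2, 1.0, 10.7]
opening: 0.0451
grip_force: 32.0
```

>>> drive_tool:
  steps:
    - {"translation": [0,0,0],"angular": [0,0,0],"gripper": 0.6}
    - {"translation": [0,0,0],"angular": [0,0,0],"gripper": 0.8}
    - {"translation": [0,0,0],"angular": [0,0,0],"gripper": 1}
    - {"translation": [0,0,0],"angular": [0,0,0],"gripper": 1}
    - {"translation": [0,0,0],"angular": [0,0,0],"gripper": 1}
    - {"translation": [0,0,-0.5],"angular": [0,0,0],"gripper": 1}
    - {"translation": [0,0,-1],"angular": [0,0,0],"gripper": 1}
    - {"translation": [0,0,-1],"angular": [0,0,0],"gripper": 1}

```text
t: 32.83
tool_pos: [0.61, 0.0196, 0.139]
tool_rot: [2.221, 2.221, 0.001]
contact_force: [0.6, 0.6, -0.1]
opening: 0.0856
grip_force: 0.0
```

>>> drive_tool:
  steps:
    - {"translation": [0,0,-1],"angular": [0,0,0],"gripper": 1}
    - {"translation": [0,0,-1],"angular": [0,0,0],"gripper": 1}
    - {"translation": [0,-1,-0.3],"angular": [0,0,0],"gripper": 1}
    - {"translation": [0,-1,0],"angular": [0,0,0],"gripper": 1}
    - {"translation": [0,-1,0],"angular": [0,0,0],"gripper": 1}
    - {"translation": [0,-1,0],"angular": [0,0,0],"gripper": 1}
    - {"translation": [0,0,0],"angular": [0,0,0],"gripper": 1}
    - {"translation": [0,0,0],"angular": [0,0,0],"gripper": 1}

```text
t: 33.83
tool_pos: [0.4505, 0.0195, 0.2299]
tool_rot: [2.22, 2.22, 0.003]
contact_force: [-0.9, -0.7, 0.7]
opening: 0.0854
grip_force: 0.0
```

```bash
python3 - <<'E'
from h import *
im=grab('top','t5'); cap(im,.6085,.19,.14);cap(im,.609,.105,.113,.035);cap(im,.61,.02,.089,.035);cap(im,.61,-.065,.067); cap(im,.619,-.187,.092,.07)
print(ctrl.get_obs()['tool_pos'])
E
```

```text
894 [0.6072 0.1894 0.1384] [0.6081 0.1903]
449 [0.6137 0.1028 0.1115] [0.6087 0.1047]
401 [0.6094 0.0211 0.0873] [0.6105 0.0214]
258 [ 0.6099 -0.0643  0.0653] [ 0.6107 -0.0647]
1951 [ 0.6189 -0.1866  0.0903] [ 0.62   -0.1868]
[0.45067406 0.01951352 0.22965711]
```

View pics/t5.png

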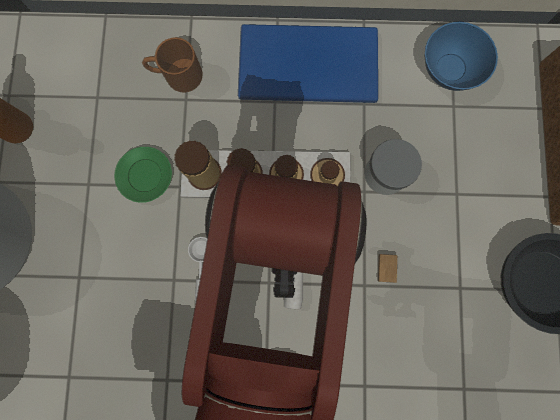

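All four canisters stand in order from the saucer at (144,174) to the tub at (396,164), within about 2 mm of their marks. The saucer and tub haven't moved, and the arm is clear, so I'm handing in.

```bash
python3 -c "
from station import ctrl
print(ctrl.finish_job())"
```

```text
the job is handed in; nothing more can be done
None
```

The job is handed in at about 34 s of the 120 s allowed: all four canisters stand on their marks, largest by the saucer down to the smallest by the tub, each measured within about 2 mm of centre, with the saucer and tub not moved; the judge's verdict was not shown.

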